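Free the slide box from a slanted rocker by backing off its wing nut

TASK

The yellow slide box is clamped on the slanted rocker. Back off the red wing nut counter-clockwise, in short turns between the two tall tubes, until its strap has risen at least 8 mm, leaving the box where it is meanwhile; then draw the box out from under the strap and lay it flat, lid up, on the floor of the blue tray and let go. Leave the strap open, do not drop or fling the box, and do not displace the other loose things on the bench.

Things in the scene. Friction and masses are not known exactly. Their poses are not given: they have to be found in the camera images.
- rocker: White lab rocker, base 180 x 220 x 56 mm, with a steel platform stopped at a slant; fixed. Origin on the bench under the platform's centre; x level, to its downhill side (away from the robot), z up. The platform's face tilts 0.44 rad (25 degrees) about y: in this frame downhill u = (0.905, 0, -0.426), across v = (0, 1, 0), outward normal n = (0.426, 0, 0.905).
- clamp_axis (a point): Where the axis of stud and wing nut (along n) meets the platform's face, 130 mm straight above the rocker's origin; the zero of u, v and n. Axes as the rocker's (not tilted). The face spans u -85 to +150 mm, v -130 to +130 mm.
- tube_left (a point): Top of a fixed clear tube with a blue cap (33 mm across, socket 38 mm) standing along n at u = 0, v = +100 mm, its top 140 mm above the face. With its twin it bars a gripper's wide body from turning across the platform (hand's long side along v) over the nut. Axes as the rocker's.
- tube_right (a point): Top of the twin tube at u = 0, v = -100 mm.
- heel (a point): Top of the heel block under the strap's uphill end: u -48 to -30 mm, 28 mm wide, 30 mm high.
- sill (a point): Top of the sill, 70 mm wide across v, 6 mm thick and 6 mm high above the face, that stops the box's downhill end (u = 136 mm). Two lugs 5 mm thick and 10 mm high stand beside the box's uphill end, at v = +-28 mm, u 41 to 63 mm.
- strap (a joint): Lift of the clamp strap along n in m, 0 (closed) to 0.0104. An aluminium bar, u -48 to +62 mm, 28 mm wide, 9 mm thick, its underside 31 mm above the face at lift 0. The thread ties it to the nut, 0.002 m per rad (12.6 mm a turn); it does not move by itself.
- strap_toe (a point): Middle of the strap's downhill end, on its underside; it overlaps the box by 22 mm. Axes: x along u, y along v, z along n.
- nut (a joint): Angle of the red wing nut in rad, growing counter-clockwise seen from outside (looking along -n), 0 to 5.2; starts between 0 and 0.8. Turns against about 0.08 N m of friction and stays where left. It raises the strap 0.002 m per rad: 8 mm at 4.0 rad.
- nut_top (a point): Centre of the wing nut's top, 36 mm above the strap's upper face (76 mm above the platform at lift 0; rises with the strap). x along the wings, z along n. The wings are one flat blade 46 x 10 mm, 8 to 36 mm above the strap, square ends, on a round flange 26 mm across; pinch its faces or its ends. At nut angle 0, x is 0.73 rad counter-clockwise from u (towards v).
- slide_box: Closed yellow slide box, rigid, 96 (x) x 50 (y) x 30 (z) mm, 0.11 to 0.22 kg; origin at the centre of its underside, z out of its lid. Lies on the platform, x along u, u 40 to 136 mm, v = 0, against the sill, the strap's toe 1 mm over its lid at lift 0. It must be raised over the sill (over 6 mm) and drawn downhill.
- blue_tray: Empty blue tray fixed to the bench, on the left or the right of the rocker, 180 (x) x 140 (y) x 22 mm high outside, walls and floor 4 mm thick. Origin at the centre of its underside.
- grey_tray: Grey tray of the same size on the other side, fixed, with the green box in it. Not to be used.
- green_box: Green slide box of the same size lying in the grey tray; loose bystander.
- amber_bottle: Amber dropper bottle, 44 mm across, 85 mm tall, standing; loose bystander. Origin at its underside.
- stain_jar: Glass jar, 56 mm across, 70 mm tall, standing; loose bystander. Origin at its underside.
- beaker: Glass beaker, 64 mm across, 85 mm tall; loose bystander. Origin at its underside.
- forceps: Steel forceps 125 mm long lying in the grey tray beside the green box; loose bystander.
- marker: White marker pen 140 mm long with a blue cap, lying at the back; loose bystander.
Not all that is in view belongs to the job. There is more than one size of the blue_tray; the one meant has the size given above. Of the things that look like the slide_box, the smaller one is meant.

How it is judged (in metres and radians):
On the way, in this order (a step that is already met when the one before it is completed fails the run):
1. the wing nut is backed off until the strap has risen 8 mm, the box still in its place (moved less than 15 mm) (value of joint strap above 0.0078 m and distance of slide_box from where it was at the start of the episode below 0.015 m), for 0.2 s.
2. the box is drawn out from under the strap and off the platform (horizontal distance between slide_box and strap_toe above 0.12 m), for 0.1 s.
At the end, for the whole second after the job is handed in: The yellow box rests released and still in the blue tray, flat on its floor (within 0.1 rad) with its lid up and its centre within 62 mm (x) and 45 mm (y) of the tray's centre; the strap is still up (more than 7.5 mm); the other loose things are where they were (within 40 mm) (x of slide_box in the frame of blue_tray between -0.062 and 0.062 m and y of slide_box in the frame of blue_tray between -0.045 and 0.045 m and z of slide_box in the frame of blue_tray between 0 and 0.011 m and angle between slide_box's own z axis and vertical below 0.1 rad and value of joint strap above 0.0075 m and linear speed of slide_box below 0.02 m/s); the robot touches nothing.
It fails at once if a bystander is displaced by more than 40 mm (distance of any of green_box, amber_bottle, stain_jar, beaker, forceps, marker from where it was at the start of the episode above 0.04 m).
It fails at once if the slide box is dropped or flung (faster than 1.2 m/s) (linear speed of slide_box above 1.2 m/s).
It also fails if it takes over 72 s, if anything falls off the work surface, if the arm or the gripper's body presses on something with over 40 N, if the wrist force passes 120 N, or if a joint passes its speed limit or range.

ROBOT

A 6-joint arm with a two-finger parallel gripper is mounted at the origin on the work surface. World frame = base frame: x ahead of the robot, y to its left, z up, the work surface at z = 0. Lengths are in m, angles in degrees, forces in N, time in s.
With the tool pointing down it reaches from about 0.25 to 0.725 m from the base axis. Payload 9.7 kg.
Tool frame: the origin (TCP) lies at the very end of the fingers, on their centre line; the grasp point (between the pads) lies 19 mm behind it; z points along the fingers, y is the line along which they close (so a half turn about z gives the same grasp; the last joint's range is limited). The gripper opens to 85 mm and grips with 20 to 120 N. Pads are 22 mm wide; open, the fingers measure 114 mm over their backs; the gripper's body (76 mm by 85 mm) begins 54 mm behind the grasp point. The pads swing forward as they close: fully open they stand 13 mm farther back than shut.
Start: joints at [-72.422, 4.979, 10.078, 95.1, 0, 90], TCP at [0.166, -0.524, 0.231] pointing down, gripper open.
Joint ranges: [-179.16, 179.16], [-48.56, 103.87], [-65.8, 70.77], [-126.05, 130.52], [-82.76, 87.17], [-180, 180]. Speed limits (degrees/s): [127.2, 127.2, 147.25, 180, 180, 180].

INTERFACE

Orientations are given as [roll, pitch, yaw] about the fixed x, y, z axes, in that order (R = Rz(yaw) Ry(pitch) Rx(roll)).
In Python, from workcell import bot, viewer, finder gives the robot as it stands. The module is installed in compiled form; this text tells all that it offers.
- The arm moves only by the shell command python3 -m inch 'ROWS' [FORCE]. ROWS is JSON, a list that holds one entry, the list of rows, each a list of 7 numbers: the opening in per cent of the stroke, from 0 (shut) to 100 (fully open), then the shift along the tool's x, y, z in mm, then the turn, a rotation vector about the tool's x, y, z in degrees. In form: [[[grip, tx, ty, tz, ax, ay, az], ...]]. A call has 1 to 8 rows; each row shifts and turns the commanded pose from where the row before left it, along the tool's axes as they then stand; what a row does not reach is not made up. A row lasts 1/8 s, in which the tool goes at most 62.5 mm and 10.7 degrees, less where a joint would pass 70% of its speed; a pose out of reach is approached as far as the arm can. A call with a gripper value outside its range is refused whole. The fingers move at their own pace and stop on an object; FORCE is the grip in N (left out, the last holds). Time passes only in rows, so rows that do not move let the fingers close. It gives the time, the measured TCP pose, the force, the opening and the grip force at its end, in the units of the state.
- bot.get_obs(): the state, without advancing time (a new reading comes with each control period).
- viewer.camera(name): name is "side" or "top" or "wrist"; returns a dict with "pixels" (400x640x3 uint8, red, green, blue), "vfov" (degrees; the focal length in pixels is half the picture's height over the tangent of half this angle, whatever the lens; pixels are square), "cx", "cy" (the principal point, pixels), "R" (3x3) and "t" (3): a world point X has camera coordinates R X + t. Camera axes: x right, y down, z forward; pixel columns grow to the right and rows downward; lengths in m; the calibration is good to about 2 mm. A picture is of the moment at which its call begins. There is no depth.
- bot.job_done(): hands the job in; it is judged then, once.
Trained networks look in the newest picture that a camera, given by its name, has taken for a name from the list of things; names that differ only in an ending like _2 or _b are one class to them, and where a whole thing is asked for, a point or a joint stands for the part that bears it (a point fixed in the world has none). Each returns a list of dicts, best first, with "conf" (0 to 1); they miss things now and then, are a little off and sometimes report something else, mostly with a low value. They report only what shows in the picture. A call takes as long as a camera call. They do not tell look-alikes from the thing itself.
- finder.outline_of(camera, thing): "pixels" (400x640 bool, what is visible of it) and "extent" ([centre column, centre row, width, height] in pixels, round what is visible of it).
- finder.mark_of(camera, thing): "position" ([column, row] in pixels: a listed point, or the origin of a listed thing).
The state is a dict: "time": time; "q": joint angles; "qd": joint speeds; "joint_efforts": joint torques, N m; "ee_pos": TCP position; "tcp_rot": TCP orientation; "wrist_force": force on the tool from outside, world axes, zero at the start; "torque": the same for the moment, N m; "opening": finger opening in m; "grasp_force": force on a finger pad.
Only numpy, scipy, OpenCV 4.12 (cv2) and the standard library are available. Lean on these libraries where they do the work, as an engineer would, in place of code of your own. Each camera call takes 0.05 s, during which the arm holds its last target. There are 200 camera calls.

## Working session

There is one attempt and no reset: what is moved stays moved. The work goes in short steps, Python scripts to look and compute and a shell command to move; the robot and the scene stay as the last step left them, time stands still between calls to the robot, and variables do not carry over. Pictures are saved under pics/ and viewed, at most 13 in all, crops included, and the job is handed in when it is done.

```bash
mkdir -p pics
cat > h.py <<'E'
import numpy as np, cv2
from workcell import bot, viewer, finder
from scipy.spatial.transform import Rotation as Ro
def cam(n):
    c=viewer.camera(n); c['f']=200/np.tan(np.radians(c['vfov'])/2); c['R']=np.array(c['R']);c['t']=np.array(c['t']); return c
def proj(c,X):
    p=c['R']@np.array(X)+c['t']; return np.array([c['cx']+c['f']*p[0]/p[2],c['cy']+c['f']*p[1]/p[2]])
def ray(c,px):
    d=c['R'].T@np.array([(px[0]-c['cx'])/c['f'],(px[1]-c['cy'])/c['f'],1]); return -c['R'].T@c['t'],d
def atz(c,px,z):
    o,d=ray(c,px); return o+d*(z-o[2])/d[2]
def save(n,img): cv2.imwrite('pics/'+n,cv2.cvtColor(img,cv2.COLOR_RGB2BGR))
E
python3 - <<'E'
from h import *
C={}
for n in ['side','top']:
    c=C[n]=cam(n); save(n+'0.png',c['pixels']); print(n,c['f'],c['cx'],c['cy'],(-c['R'].T@c['t']).round(3))
    print(c['R'].round(2).tolist())
    for th in ['rocker','clamp_axis','tube_left','tube_right','heel','sill','strap_toe','nut_top','slide_box','blue_tray','grey_tray','green_box','amber_bottle','stain_jar','beaker','forceps','marker']:
        print(th,[(np.round(m['position']).tolist(),round(m['conf'],2)) for m in finder.mark_of(n,th)][:4])
print(bot.get_obs()['time'],bot.get_obs()['tcp_rot'])
E
```

```text
side 377.98687299584725 317.4306327429907 199.15857944435666 [-0.031  0.577  0.704]
[[-0.77, -0.64, -0.01], [-0.36, 0.45, -0.82], [0.53, -0.62, -0.58]]
rocker [([312.0, 250.0], 0.98), ([321.0, 178.0], 0.43)]
clamp_axis [([310.0, 210.0], 0.78)]
tube_left []
tube_right [([315.0, 145.0], 0.7), ([275.0, 208.0], 0.66)]
heel [([317.0, 200.0], 0.6)]
sill [([278.0, 211.0], 0.82)]
strap_toe [([290.0, 200.0], 0.84)]
nut_top [([300.0, 184.0], 0.71), ([341.0, 172.0], 0.7), ([311.0, 252.0], 0.53), ([309.0, 210.0], 0.43)]
slide_box [([291.0, 211.0], 0.59), ([280.0, 199.0], 0.52), ([196.0, 267.0], 0.42)]
blue_tray [([228.0, 338.0], 0.95), ([326.0, 376.0], 0.74)]
grey_tray [([393.0, 200.0], 0.61)]
green_box [([388.0, 204.0], 0.95)]
amber_bottle [([318.0, 178.0], 0.48)]
stain_jar [([198.0, 269.0], 0.74)]
beaker [([340.0, 172.0], 0.63)]
forceps [([394.0, 197.0], 0.69)]
marker [([155.0, 289.0], 0.63)]
top 518.4875890139019 332.1849354702276 197.7111343874036 [0.357 0.017 1.418]
[[-0.0, -1.0, 0.02], [-1.0, -0.0, -0.08], [0.08, -0.02, -1.0]]
rocker [([326.0, 197.0], 0.71), ([459.0, 136.0], 0.24)]
clamp_a
[... 177 characters left out ...]
sill [([321.0, 148.0], 0.74)]
strap_toe [([325.0, 168.0], 0.71)]
nut_top [([423.0, 130.0], 0.57), ([326.0, 178.0], 0.45)]
slide_box [([368.0, 115.0], 0.76), ([323.0, 165.0], 0.57), ([286.0, 169.0], 0.38)]
blue_tray [([206.0, 212.0], 0.79), ([229.0, 290.0], 0.67)]
grey_tray [([445.0, 215.0], 0.64), ([320.0, 149.0], 0.31), ([323.0, 163.0], 0.21)]
green_box [([432.0, 223.0], 0.55), ([206.0, 214.0], 0.25)]
amber_bottle [([425.0, 128.0], 0.61), ([329.0, 206.0], 0.28)]
stain_jar [([235.0, 130.0], 0.78)]
beaker [([462.0, 134.0], 0.56)]
forceps [([455.0, 210.0], 0.48)]
marker [([203.0, 123.0], 0.7), ([326.0, 197.0], 0.67), ([458.0, 134.0], 0.25)]
1.8 [-1.79998067e+02 -5.50907875e-04  1.75784483e+01]
```

View pics/top0.png

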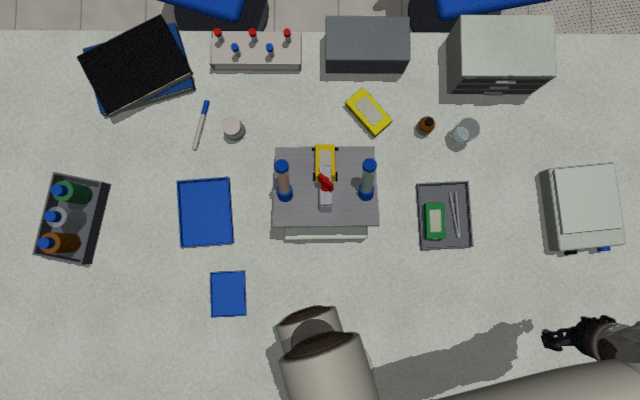

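View pics/side0.png

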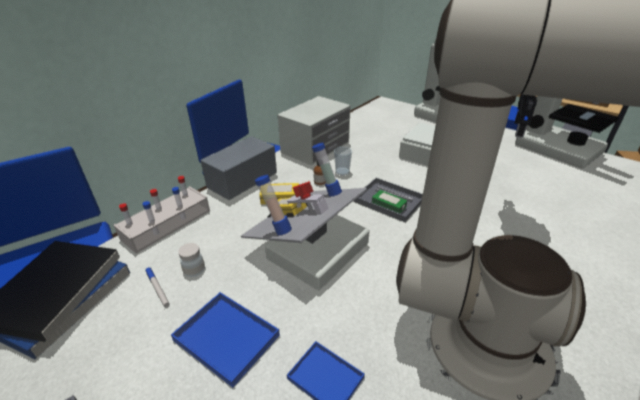

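The top view shows two blue trays: a large one at (206,212) and a small one at (229,293). It also shows two yellow boxes, one on the rocker under the strap at (325,162) and a larger one lying on the bench at (368,112). The large tray and the box on the platform fit the description. I'll check both by measured size and one crop.

```bash
cat > fit.py <<'E'
from h import *
from scipy.optimize import least_squares
n_=np.array([.426,0,.905]);u_=np.array([.905,0,-.426]);v_=np.array([0,1.,0])
def uvn(p,u,v,n):
    yaw=p[2]; R=Ro.from_euler('z',yaw).as_matrix()
    return np.array([p[0],p[1],.13])+R@(u*u_+v*v_+n*n_)
E
python3 - <<'E'
from fit import *
t=cam('top'); s=cam('side')
def g(n,th,near):
    best=[m['position'] for m in finder.mark_of(n,th) if np.hypot(*(np.array(m['position'])-near))<12]
    return best[0] if best else None
P={'clamp':(0,0,0),'tl':(0,.1,.14),'tr':(0,-.1,.14),'heel':(-.039,0,.03),'sill':(.139,0,.006),'toe':(.062,0,.0315),'nut':(0,0,.0768)}
names=dict(clamp='clamp_axis',tl='tube_left',tr='tube_right',heel='heel',sill='sill',toe='strap_toe',nut='nut_top')
near={'top':dict(clamp=(326,195),tl=(285,166),tr=(368,168),heel=(326,205),sill=(321,148),toe=(325,168),nut=(326,178)),
'side':dict(clamp=(310,210),tr=(315,145),tl=(262,182),sill=(278,211),toe=(290,200),nut=(300,184),heel=(317,200))}
obs=[]
for c,n in((t,'top'),(s,'side')):
    for k,x in near[n].items():
        q=g(n,names[k],x)
        if q is not None: obs.append((c,n,k,q))
f=lambda p:np.concatenate([proj(c,uvn(p,*P[k]))-q for c,n,k,q in obs])
r=least_squares(f,[.45,0,0],loss='soft_l1',f_scale=2)
print(r.x, np.degrees(r.x[2]))
for (c,n,k,q),e in zip(obs,f(r.x).reshape(-1,2)): print(n,k,np.round(q),e.round(1))
np.save('rock.npy',r.x)
for m in finder.outline_of('top','blue_tray')[:3]+[None]+finder.outline_of('top','grey_tray')[:2]+[None]+finder.outline_of('top','slide_box')[:3]:
    if m is None: print();continue
    cs=np.argwhere(m['pixels'])[:,::-1]
    rc=cv2.minAreaRect(cs.astype(np.float32)); b=cv2.boxPoints(rc)
    w=np.array([atz(t,x,.022)for x in b]); print(round(m['conf'],2),np.round(rc[0]),'centre',w.mean(0).round(3),'sides',np.linalg.norm(w[1]-w[0]).round(3),np.linalg.norm(w[2]-w[1]).round(3),'dir',np.degrees(np.arctan2(*(w[1]-w[0])[[1,0]])).round(1))
for k,z in (('amber_bottle',0),('stain_jar',0),('beaker',0),('marker',0)):
    print(k,[atz(t,m['position'],0).round(3) for m in finder.mark_of('top',k)[:1]])
a=cv2.resize(t['pixels'][90:230,260:410],None,fx=4,fy=4,interpolation=cv2.INTER_CUBIC); save('crop1.png',a)
E
```

```text
[0.47205463 0.00652199 0.04821472] 2.762499808755606
top clamp [328. 196.] [-1.7 -1. ]
top tl [284. 167.] [-3.4 -0.9]
top tr [366. 165.] [ 3.5 -3.5]
top heel [327. 201.] [-0.9  1.3]
top sill [323. 148.] [ 0.1 -0.3]
top toe [327. 169.] [-2.9 -1.6]
top nut [326. 178.] [-0.1  0.4]
side clamp [312. 210.] [0.9 0.7]
side tr [315. 145.] [ 1.8 -0.5]
side tl [262. 177.] [1.3 0.6]
side sill [275. 210.] [ 1.3 -0.5]
side toe [292. 201.] [-0.3 -0.8]
side nut [302. 183.] [-0.5  0.5]
side heel [316. 200.] [ 3.3 -0.7]
0.94 [228. 293.] centre [0.219 0.265 0.022] sides 0.094 0.118 dir -88.4
0.67 [205. 211.] centre [0.437 0.33  0.022] sides 0.144 0.18 dir -86.1

0.77 [444. 215.] centre [ 0.428 -0.315  0.022] sides 0.145 0.181 dir -86.1

0.62 [326. 162.] centre [0.571 0.007 0.022] sides 0.052 0.093 dir -89.9
0.61 [368. 112.] centre [ 0.711 -0.11   0.022] sides 0.075 0.132 dir -46.7
amber_bottle [array([ 0.663, -0.271,  0.   ])]
stain_jar []
beaker [array([ 0.656, -0.362,  0.   ])]
marker [array([0.678, 0.351, 0.   ])]
```

View pics/crop1.png

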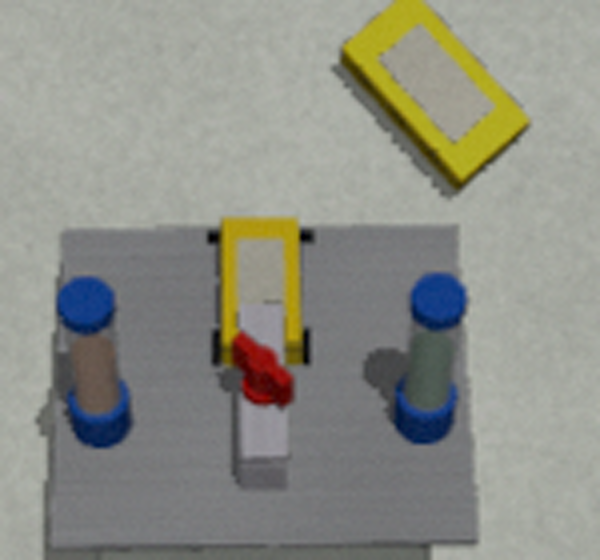

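The crop confirms it. The box under the strap measures about 52×93 mm, so it is the smaller one; the look-alike at (368,112) is about 75×132 mm. The tray centred at (0.437, 0.330) measures 144×180 mm, so it is the one meant. The wing stands about 42° from u toward v. Next I'll move to a hover over the nut.

```bash
cat > go.py <<'E'
from fit import *
def frame(p,al,tilt=True):
    R=Ro.from_euler('z',p[2]).as_matrix(); u,v,n=R@u_,R@v_,R@n_
    a=np.radians(al); y=np.cos(a)*u+np.sin(a)*v; z=-n; return np.c_[np.cross(y,z),y,z]
def delta(pos,R,o=None):
    o=o or bot.get_obs(); Rc=Ro.from_euler('xyz',o['tcp_rot'],degrees=True)
    rv=(Rc.inv()*Ro.from_matrix(R)).as_rotvec(degrees=True)
    print('t',o['time'],'trans(tool now)',(Rc.as_matrix().T@(np.array(pos)-o['ee_pos'])*1000).round(1),'rotvec',rv.round(2),'|',np.linalg.norm(rv).round(1), 'trans(tool after)',(np.array(R).T@(np.array(pos)-o['ee_pos'])*1000).round(1))
E
python3 - <<'E'
from go import *
p=np.load('rock.npy'); 
delta(uvn(p,0,0,.20),frame(p,0)); print(uvn(p,0,0,.2))
E
```

```text
t 2.95 trans(tool now) [ 534.4 -391.9  -79.7] rotvec [ 21.46 -16.52 -73.9 ] | 78.7 trans(tool after) [ 515.8  342.9 -249.5]
[0.55715561 0.01062829 0.311     ]
```

```bash
python3 -m inch '[[[100,0,0,-50,0,0,0],[100,0,0,-50,0,0,0],[100,0,0,-50,0,0,0],[100,44.5,-32.7,0,0,0,0],[100,44.5,-32.7,0,0,0,0],[100,44.5,-32.7,0,0,0,0],[100,44.5,-32.7,0,0,0,0],[100,44.5,-32.7,0,0,0,0]]]'
python3 -m inch '[[[100,44.5,-32.7,0,0,0,0],[100,44.5,-32.7,0,0,0,0],[100,44.5,-32.7,0,0,0,0],[100,44.5,-32.7,0,0,0,0],[100,44.5,-32.7,0,0,0,0],[100,44.5,-32.7,0,0,0,0],[100,44.5,-32.7,0,0,0,0]]]'
python3 -m inch '[[[100,0,0,0,2.68,-2.07,-9.24],[100,0,0,0,2.68,-2.07,-9.24],[100,0,0,0,2.68,-2.07,-9.24],[100,0,0,0,2.68,-2.07,-9.24],[100,0,0,0,2.68,-2.07,-9.24],[100,0,0,0,2.68,-2.07,-9.24],[100,0,0,0,2.68,-2.07,-9.24],[100,0,0,0,2.68,-2.07,-9.24]]]'
python3 - <<'E'
from go import *
p=np.load('rock.npy'); print(bot.get_obs()['q'])
delta(uvn(p,0,0,.20),frame(p,0))
w=cam('wrist'); save('w1.png',w['pixels'])
print((-w['R'].T@w['t']).round(3), w['R'][2].round(2), proj(w,uvn(p,0,0,.077)))
for th in ['tube_left','tube_right','strap_toe','nut_top','sill','heel','slide_box']:
    print(th,[(np.round(m['position']).tolist(),round(m['conf'],2)) for m in finder.mark_of('wrist',th)][:3])
E
```

```text
time: 3.95
ee_pos: [0.3295, -0.2997, 0.3814]
tcp_rot: [180.0, -0.0, 17.6]
wrist_force: [1.2, -0.8, 0.1]
opening: 0.0849
grasp_force: 0.0
time: 4.82
ee_pos: [0.5574, 0.0127, 0.3814]
tcp_rot: [180.0, -0.0, 17.6]
wrist_force: [-0.1, -0.3, 0.9]
opening: 0.0856
grasp_force: 0.0
time: 5.82
ee_pos: [0.5279, 0.0115, 0.3277]
tcp_rot: [-158.3, 0.1, 93.0]
wrist_force: [0.6, -0.8, -0.1]
opening: 0.0851
grasp_force: 0.0
[  1.58071199  29.53408828  48.29364852 130.45208013  -0.61697353
  88.74842524]
t 5.825 trans(tool now) [-2.4 33.2  4.7] rotvec [3.51 0.18 0.15] | 3.5 trans(tool after) [-2.3 33.5  2.7]
[0.576 0.095 0.459] [-0.33 -0.34 -0.88] [341.828277   187.69725338]
tube_left [([370.0, 62.0], 0.81), ([318.0, 315.0], 0.63)]
tube_right [([346.0, 329.0], 0.75)]
strap_toe [([395.0, 175.0], 0.76), ([320.0, 313.0], 0.2)]
nut_top [([345.0, 187.0], 0.87), ([334.0, 166.0], 0.54)]
sill []
heel [([297.0, 173.0], 0.61)]
slide_box [([525.0, 256.0], 0.87), ([411.0, 166.0], 0.81)]
```

View pics/w1.png

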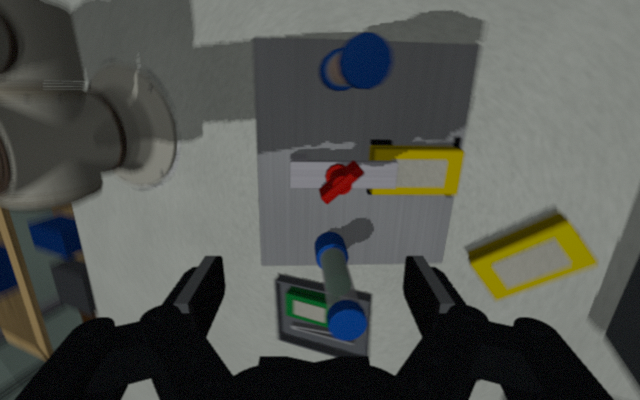

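The wrist view shows the red wing nut at (341,182), the strap toe at (395,175), and the tube caps at (366,60) and (347,320). J4 is at its limit up here, and going lower will relieve it. I'll refit the rocker pose and measure the wing angle.

```bash
cat > nut.py <<'E'
from go import *
def wing(w,p,lift=0,name='wrist'):
    # red blob ray-cast onto plane n=.076+lift
    im=w['pixels'].astype(int); m=((im[...,0]>110)&(im[...,1]<60)&(im[...,2]<60)).astype(np.uint8)
    q0=proj(w,uvn(p,0,0,.07+lift)); 
    nb,l,st,ce=cv2.connectedComponentsWithStats(m); k=[i for i in range(1,nb) if st[i,4]>40]
    i=min(k,key=lambda i:np.hypot(*(ce[i]-q0))); pts=np.argwhere(l==i)[:,::-1]
    A=uvn(p,0,0,.07+lift); R=Ro.from_euler('z',p[2]).as_matrix(); u,v,n=R@u_,R@v_,R@n_
    X=[]
    for q in pts:
        o,d=ray(w,q); X.append(o+d*((A-o)@n)/(d@n))
    X=np.array(X)-A; U=np.c_[X@u,X@v]*1000
    ev,V=np.linalg.eigh(np.cov(U.T)); a=np.degrees(np.arctan2(V[1,1],V[0,1]))%180
    print('blob',len(pts),'centre uv',U.mean(0).round(1),'angle from u',a.round(1),'bbox',U.min(0).round(1),U.max(0).round(1))
E
python3 - <<'E'
from nut import *
p=np.load('rock.npy'); w=cam('wrist');t=cam('top');s=cam('side')
P={'clamp_axis':(0,0,0),'tube_left':(0,.1,.14),'tube_right':(0,-.1,.14),'heel':(-.039,0,.03),'sill':(.139,0,.006),'strap_toe':(.062,0,.0315),'nut_top':(0,0,.0768)}
obs=[]
for c,n in((t,'top'),(s,'side'),(w,'wrist')):
    for k,x in P.items():
        ms=[m for m in finder.mark_of(n,k) if np.hypot(*(np.array(m['position'])-proj(c,uvn(p,*x))))<14]
        if ms: obs.append((c,n,k,ms[0]['position']))
f=lambda p:np.concatenate([proj(c,uvn(p,*P[k]))-q for c,n,k,q in obs])
r=least_squares(f,p,loss='soft_l1',f_scale=1.5); p=r.x
print(p,np.degrees(p[2]))
for (c,n,k,q),e in zip(obs,f(p).reshape(-1,2)): print(n,k,np.round(q),e.round(1))
np.save('rock.npy',p)
wing(w,p); wing(t,p)
delta(uvn(p,0,0,.12),frame(p,-48))
E
```

```text
[0.47275553 0.00804843 0.01774947] 1.0169696959494439
top tube_left [283. 164.] [-1.8 -0.1]
top tube_right [367. 168.] [ 2.2 -5.8]
side clamp_axis [307. 211.] [ 5.2 -0.2]
side tube_left [261. 178.] [ 0.5 -1. ]
side tube_right [319. 145.] [-1.2 -0.4]
side heel [318. 200.] [ 0.9 -0.7]
side sill [276. 210.] [ 0.9 -1.4]
side strap_toe [290. 201.] [ 1.  -0.8]
side nut_top [301. 181.] [0.3 2.4]
wrist clamp_axis [336. 162.] [-4.3  4.3]
wrist tube_left [366.  63.] [ 1.  -1.5]
wrist tube_right [347. 326.] [0.3 0.4]
wrist heel [302. 175.] [-3.6 -2.2]
wrist strap_toe [394. 174.] [0.7 0.1]
blob 403 centre uv [-1.4 -2.9] angle from u 41.2 bbox [-17.5 -17.3] [13.4 10.1]Traceback (most recent call last):
  File "<stdin>", line 14, in <module>
  File "nut.py", line 7, in wing
    i=min(k,key=lambda i:np.hypot(*(ce[i]-q0))); pts=np.argwhere(l==i)[:,::-1]
ValueError: min() iterable argument is empty
```

Run:
```python
from nut import *
p=np.load('rock.npy')
delta(uvn(p,0,0,.13),frame(p,0));delta(uvn(p,0,0,.13),frame(p,-48)); print(proj(cam('top'),uvn(p,0,0,.07)))
```

```text
t 7.425 trans(tool now) [-2.4 29.7 74.9] rotvec [3.58 0.82 1.46] | 4.0 trans(tool after) [-2.6 34.4 72.9]
t 7.425 trans(tool now) [-2.4 29.7 74.9] rotvec [ 3.72 -0.73 49.43] | 49.6 trans(tool after) [23.8 25.  72.9]
[325.17388209 179.70234486]
```

```bash
python3 -m inch '[[[60,-1,15,0,0,0,0],[60,-1,15,15,0,0,0],[60,0,0,30,0,0,0],[60,0,0,30,0,0,0],[60,0,0,0,3.6,0.8,1.5],[60,0,0,0,0,0,10],[60,0,0,0,0,0,10],[60,0,0,0,0,0,10]]]'
python3 -m inch '[[[60,0,0,0,0,0,9],[60,0,0,0,0,0,9]]]'
python3 - <<'E'
from nut import *
p=np.load('rock.npy')
delta(uvn(p,0,0,.055),frame(p,-48)); print(bot.get_obs()['q'])
w=cam('wrist'); save('w2.png',w['pixels']); wing(w,p)
print([(np.round(m['position']).tolist(),round(m['conf'],2)) for m in finder.mark_of('wrist','nut_top')], proj(w,uvn(p,0,0,.076)))
E
```

```text
time: 8.48
ee_pos: [0.5283, 0.0094, 0.2451]
tcp_rot: [-157.9, 12.4, 63.1]
wrist_force: [-0.3, 0.3, 1.1]
opening: 0.0514
grasp_force: 0.0
time: 8.72
ee_pos: [0.5283, 0.0094, 0.2451]
tcp_rot: [-162.7, 18.5, 45.5]
wrist_force: [0.6, -0.2, 1.0]
opening: 0.0514
grasp_force: 0.0
t 8.725 trans(tool now) [-1.2 -0.7 72.8] rotvec [ 0.04 -0.02 -0.35] | 0.4 trans(tool after) [-1.2 -0.6 72.9]
[ 1.02274943e+00  2.86808906e+01  3.63656161e+01  1.22844848e+02
 -1.52224325e-02  1.38345594e+02]
blob 696 centre uv [-3.  -4.2] angle from u 29.2 bbox [-20.  -17.6] [16.7  6.6]
[([310.0, 220.0], 0.55), ([131.0, 130.0], 0.26)] [311.68757507 220.40657641]
```

View pics/w2.png

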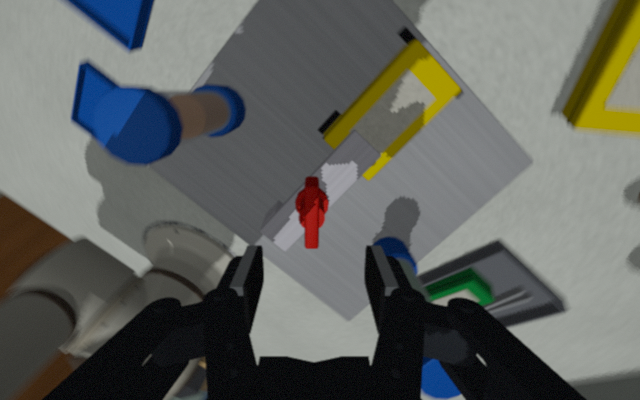

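The blade, at (312,178)–(311,248), stands centred and parallel between the fingers at columns 262 and 365. I'll descend to n = 51 mm, pinch the faces and turn.

```bash
python3 -m inch '[[[60,-1,-0.5,20,0,0,0],[60,0,0,20,0,0,0],[60,0,0,20,0,0,0],[60,0,0,16.5,0,0,0],[5,0,0,0,0,0,0],[5,0,0,0,0,0,0],[5,0,0,0,0,0,0],[5,0,0,0,0,0,0]]]' 30
python3 -m inch '[[[5,0,0,0,0,0,0],[5,0,0,-0.3,0,0,-9],[5,0,0,-0.3,0,0,-9]]]'
```

```text
time: 9.82
ee_pos: [0.4944, 0.0088, 0.1779]
tcp_rot: [-162.6, 18.3, 45.8]
wrist_force: [-0.7, 2.7, 5.4]
opening: 0.0094
grasp_force: 32.4
time: 10.2
ee_pos: [0.495, 0.0087, 0.1784]
tcp_rot: [-157.9, 12.1, 63.7]
wrist_force: [1.4, 2.1, 4.0]
opening: 0.0095
grasp_force: 32.3
```

```bash
python3 -m inch '[[[5,0,0,-0.35,0,0,-10],[5,0,0,-0.35,0,0,-10],[5,0,0,-0.35,0,0,-10],[5,0,0,-0.35,0,0,-10],[5,0,0,-0.35,0,0,-10],[5,0,0,-0.35,0,0,-10],[5,0,0,-0.35,0,0,-10],[5,0,0,-0.35,0,0,-10]]]'
python3 - <<'E'
from nut import *
p=np.load('rock.npy'); o=bot.get_obs(); print(o['q'].round(1) if hasattr(o['q'],'round') else o['q'],o['torque'])
delta(uvn(p,0,0,.115),frame(p,-40))
E
```

```text
time: 11.2
ee_pos: [0.4974, 0.0091, 0.1803]
tcp_rot: [-163.5, -18.9, 138.6]
wrist_force: [8.9, 5.5, 0.3]
opening: 0.0091
grasp_force: 32.3
[  1.   22.2  20.5 113.2   0.   39.7] [ 1.08746461 -1.87078011 -0.54624635]
t 11.2 trans(tool now) [  0.1  -0.8 -59. ] rotvec [ 3.800e-01 -2.000e-02  9.031e+01] | 90.3 trans(tool after) [ -1.   -0.3 -59. ]
```

```bash
python3 -m inch '[[[50,0,0,0,0,0,0],[50,0,0,0,0,0,0],[82,0,0,-25,0,0,0],[82,0,0,-25,0,0,0],[82,0,0,0,0,0,10],[82,0,0,0,0,0,10],[82,0,0,0,0,0,10],[82,0,0,0,0,0,10]]]'
python3 -m inch '[[[82,0,0,0,0,0,10],[82,0,0,0,0,0,10],[82,0,0,0,0,0,10],[82,0,0,0,0,0,10],[82,0,0,0,0,0,10]]]'
python3 - <<'E'
from nut import *
p=np.load('rock.npy')
delta(uvn(p,0,0,.057),frame(p,-40))
w=cam('wrist'); save('w3.png',w['pixels']); wing(w,p,.0035)
E
```

```text
time: 12.2
ee_pos: [0.5168, 0.0087, 0.2254]
tcp_rot: [-155.2, -4.0, 99.6]
wrist_force: [-0.1, -0.1, 0.4]
opening: 0.0699
grasp_force: 0.0
time: 12.82
ee_pos: [0.5168, 0.0087, 0.2254]
tcp_rot: [-160.4, 16.0, 53.3]
wrist_force: [-0.1, 0.1, 0.2]
opening: 0.0703
grasp_force: 0.0
t 12.825 trans(tool now) [ 0.6  0.5 48.1] rotvec [ 0.07 -0.02 -0.51] | 0.5 trans(tool after) [ 0.6  0.5 48.1]
blob 59 centre uv [6.  2.2] angle from u 137.2 bbox [ 2.2 -1.3] [8.6 4.7]
```

View pics/w3.png

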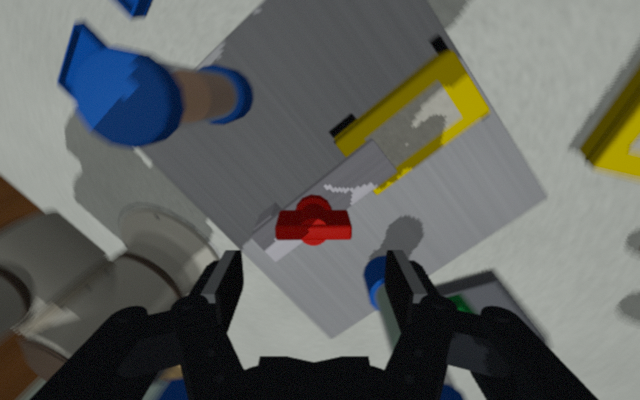

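The blade spans columns 276 to 351 and lies along the closing line, centred. I'll descend, pinch its ends and turn about 90°.

```bash
python3 -m inch '[[[82,0.6,0.5,17,0,0,0],[82,0,0,17,0,0,0],[82,0,0,17,0,0,0],[40,0,0,0,0,0,0],[40,0,0,0,0,0,0],[40,0,0,0,0,0,0],[40,0,0,-0.3,0,0,-9],[40,0,0,-0.35,0,0,-10]]]' 40
python3 -m inch '[[[40,0,0,-0.35,0,0,-10],[40,0,0,-0.35,0,0,-10],[40,0,0,-0.35,0,0,-10],[40,0,0,-0.35,0,0,-10],[40,0,0,-0.35,0,0,-10],[40,0,0,-0.35,0,0,-10],[40,0,0,-0.35,0,0,-10],[40,0,0,0,0,0,0]]]'
python3 - <<'E'
from nut import *
p=np.load('rock.npy')
delta(uvn(p,0,0,.11),frame(p,-40))
E
```

```text
time: 13.88
ee_pos: [0.4961, 0.0087, 0.1802]
tcp_rot: [-156.3, 8.7, 72.1]
wrist_force: [-3.7, 1.3, -1.3]
opening: 0.0451
grasp_force: 43.1
time: 14.88
ee_pos: [0.4982, 0.0091, 0.1819]
tcp_rot: [-163.0, -18.6, 137.1]
wrist_force: [3.9, 4.2, -3.7]
opening: 0.0451
grasp_force: 43.1
t 14.875 trans(tool now) [  0.2  -0.9 -52.2] rotvec [ 2.000e-01 -2.000e-02  8.892e+01] | 88.9 trans(tool after) [ -1.1  -0.3 -52.2]
```

```bash
python3 -m inch '[[[75,0,0,0,0,0,0],[75,0,0,0,0,0,0],[70,0,0,-22,0,0,0],[60,0,0,-22,0,0,0],[60,0,0,0,0,0,10],[60,0,0,0,0,0,10],[60,0,0,0,0,0,10],[60,0,0,0,0,0,10]]]'
python3 -m inch '[[[60,0,0,0,0,0,10],[60,0,0,0,0,0,10],[60,0,0,0,0,0,10],[60,0,0,0,0,0,10],[60,0,0,0,0,0,10]]]'
python3 - <<'E'
from nut import *
p=np.load('rock.npy')
delta(uvn(p,0,0,.060),frame(p,-41))
w=cam('wrist'); save('w4.png',w['pixels'][120:300,180:460]); wing(w,p,.0065)
E
```

```text
time: 15.88
ee_pos: [0.5158, 0.0088, 0.222]
tcp_rot: [-155.1, -3.6, 98.8]
wrist_force: [-0.0, -0.5, -0.0]
opening: 0.051
grasp_force: 0.0
time: 16.5
ee_pos: [0.5158, 0.0088, 0.222]
tcp_rot: [-160.7, 16.4, 52.4]
wrist_force: [0.3, -0.3, -0.1]
opening: 0.0512
grasp_force: 0.0
t 16.5 trans(tool now) [ 0.2  0.1 41.5] rotvec [ 0.09 -0.03 -0.48] | 0.5 trans(tool after) [ 0.2  0.2 41.5]
blob 828 centre uv [-3.7 -6.3] angle from u 34.9 bbox [-18.3 -20.2] [17.1  4.7]
```

View pics/w4.png

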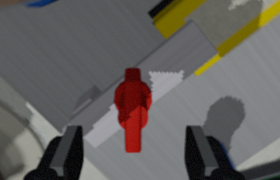

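The blade is again vertical between the fingers. Last stroke: pinch the faces and turn about 68°.

```bash
python3 -m inch '[[[60,0,0,14,0,0,0],[60,0,0,14,0,0,0],[60,0,0,13.5,0,0,0],[5,0,0,0,0,0,0],[5,0,0,0,0,0,0],[5,0,0,0,0,0,0],[5,0,0,0,0,0,0],[5,0,0,-0.3,0,0,-8]]]' 30
python3 -m inch '[[[5,0,0,-0.35,0,0,-10],[5,0,0,-0.35,0,0,-10],[5,0,0,-0.35,0,0,-10],[5,0,0,-0.35,0,0,-10],[5,0,0,-0.35,0,0,-10],[5,0,0,-0.35,0,0,-10],[5,0,0,0,0,0,0]]]'
python3 -m inch '[[[50,0,0,0,0,0,0],[50,0,0,0,0,0,0],[50,0,0,-22,0,0,0],[50,0,0,-22,0,0,0]]]'
python3 - <<'E'
from nut import *
p=np.load('rock.npy')
delta(uvn(p,0,0,.15),frame(p,0)); print(bot.get_obs()['q'])
w=cam('wrist'); save('w5.png',w['pixels']); wing(w,p,.0088)
for c in 'wrist','side': 
  s=cam(c)
  for lift in (.0065,.009): print(c,lift,proj(s,uvn(p,.062,0,.031+lift)),proj(s,uvn(p,0,0,.076+lift)))
  for k in ('strap_toe','nut_top'): print(k,[(np.round(m['position'],1).tolist(),round(m['conf'],2)) for m in finder.mark_of(c,k)][:2])
E
```

```text
time: 17.55
ee_pos: [0.4984, 0.009, 0.1852]
tcp_rot: [-158.5, 13.3, 60.7]
wrist_force: [-2.2, 2.3, 5.1]
opening: 0.0096
grasp_force: 32.2
time: 18.42
ee_pos: [0.5, 0.009, 0.1867]
tcp_rot: [-157.4, -11.0, 115.7]
wrist_force: [3.5, 3.9, 5.9]
opening: 0.0094
grasp_force: 32.5
time: 18.92
ee_pos: [0.5179, 0.0089, 0.2264]
tcp_rot: [-157.2, -11.1, 115.6]
wrist_force: [0.8, -0.6, 0.3]
opening: 0.0426
grasp_force: 0.0
t 18.925 trans(tool now) [ -0.2   0.2 -43.6] rotvec [2.000e-02 4.000e-02 2.686e+01] | 26.9 trans(tool after) [ -0.    0.2 -43.6]
[ 1.00266113e+00  2.63597808e+01  3.10631367e+01  1.19886256e+02
 -4.13014119e-02  6.31293405e+01]
blob 114 centre uv [ 10.4 -20.4] angle from u 8.3 bbox [  4.7 -24.3] [ 15.4 -17. ]
wrist 0.0065 [386.71666653 242.07309719] [314.00458037 234.6730853 ]
wrist 0.009 [387.46358357 243.6067642 ] [314.02126799 236.54452775]
strap_toe [([386.7, 246.4], 0.98), ([218.2, 357.4], 0.55)]
nut_top [([313.3, 237.9], 0.57)]
side 0.0065 [290.60504873 198.1452334 ] [300.25817441 181.07026808]
side 0.009 [290.2530988  197.29114809] [299.89208381 180.14880226]
strap_toe [([287.3, 199.1], 0.63), ([196.5, 269.7], 0.45)]
nut_top [([299.2, 179.6], 0.65)]
```

View pics/w5.png

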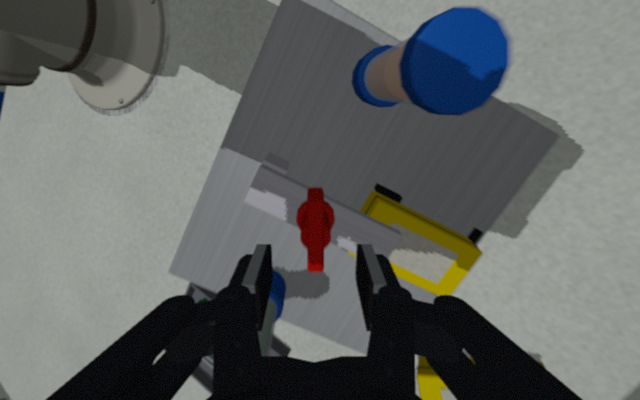

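The strap is at about 8.9 mm: the wing now stands at 117° mod 180, and the toe mark at (387,246) agrees with the lifted prediction. Next I'll hover over the box at u = 92 mm with the hand across it (α = 90°), which is clear of the tubes.

Run:
```python
from nut import *
p=np.load('rock.npy')
delta(uvn(p,.092,0,.106),frame(p,90))
```

```text
t 19.275 trans(tool now) [-41.9  82.   -0.7] rotvec [-2.000e-02  2.000e-02 -6.306e+01] | 63.1 trans(tool after) [-92.1  -0.2  -0.7]
```

```bash
python3 -m inch '[[[50,-10.5,20.5,0,0,0,0],[50,-10.5,20.5,0,0,0,0],[50,-10.5,20.5,0,0,0,0],[50,-10.5,20.5,0,0,0,0],[85,0,0,0,0,0,-10.5],[85,0,0,0,0,0,-10.5],[85,0,0,0,0,0,-10.5],[85,0,0,0,0,0,-10.5]]]' 25
python3 -m inch '[[[85,0,0,0,0,0,-10.5],[85,0,0,0,0,0,-10.5]]]'
python3 - <<'E'
from nut import *
p=np.load('rock.npy')
delta(uvn(p,.092,0,.006),frame(p,90)); print(bot.get_obs()['q'])
w=cam('wrist')
im=w['pixels'].copy()
for u in(.040,.136):
  for v in(-.025,.025): 
    q=proj(w,uvn(p,u,v,.03)); print(u,v,q.round(1)); cv2.circle(im,tuple(int(a) for a in q.round()),3,(255,0,255),1)
save('w6.png',im)
o=bot.get_obs(); Rc=Ro.from_euler('xyz',o['tcp_rot'],degrees=True).as_matrix()
print('tcp axis at lid', proj(w,o['ee_pos']+Rc[:,2]*.076))
# yellow box edges at lid plane
hs=cv2.cvtColor(w['pixels'],cv2.COLOR_RGB2HSV); m=cv2.inRange(hs,(22,150,60),(35,255,255))
c=proj(w,uvn(p,.12,0,.03)); print('c',c)
for u in (.075,.085,.1,.11,.12,.13):
  L=[]
  for sg in(1,-1):
    best=None
    for v in np.arange(.015,.036,.0005):
      q=proj(w,uvn(p,u,sg*v,.03)).round().astype(int)
      if 0<=q[1]<400 and 0<=q[0]<640 and m[q[1],q[0]]: best=v
    L.append(best)
  print(u,L)
E
```

```text
time: 20.27
ee_pos: [0.601, 0.0103, 0.1864]
tcp_rot: [-170.5, -23.5, 158.3]
wrist_force: [0.2, 0.4, 1.0]
opening: 0.0722
grasp_force: 0.0
time: 20.52
ee_pos: [0.601, 0.0103, 0.1864]
tcp_rot: [179.9, -25.2, -178.7]
wrist_force: [-0.3, -0.1, -0.5]
opening: 0.0727
grasp_force: 0.0
t 20.525 trans(tool now) [ 0.1  0.1 99.7] rotvec [-0.02  0.02  0.29] | 0.3 trans(tool after) [ 0.   0.1 99.7]
[ 9.93957817e-01  4.04485873e+01  4.70195259e+01  1.21753877e+02
 -3.19759565e-02 -3.14363080e-01]
0.04 -0.025 [279.  135.2]
0.04 0.025 [351.4 135.5]
0.136 -0.025 [282.7 258.2]
0.136 0.025 [346.2 258.5]
tcp axis at lid [314.65363292 205.90517283]
c [314.58631885 239.99321482]
0.075 [np.float64(0.024000000000000007), np.float64(0.024000000000000007)]
0.085 [np.float64(0.024500000000000008), np.float64(0.023500000000000007)]
0.1 [np.float64(0.024500000000000008), np.float64(0.024000000000000007)]
0.11 [np.float64(0.02500000000000001), np.float64(0.023500000000000007)]
0.12 [np.float64(0.02500000000000001), np.float64(0.023500000000000007)]
0.13 [np.float64(0.02500000000000001), np.float64(0.024000000000000007)]
```

View pics/w6.png

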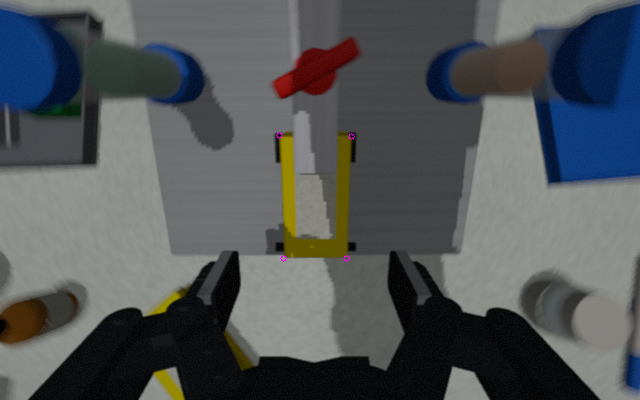

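The box fills the predicted lid corners within 1 mm: (279,135), (351,135), (283,258), (346,258). It is centred between the fingers, so I'll descend and grip.

```bash
python3 -m inch '[[[85,0,0.4,30,0,0,0],[85,0,0,30,0,0,0],[85,0,0,25,0,0,0],[85,0,0,14,0,0,0]]]' 25
python3 -m inch '[[[45,0,0,0,0,0,0],[45,0,0,0,0,0,0],[45,0,0,0,0,0,0],[45,0,0,0,0,0,0]]]' 35
```

```text
time: 21.08
ee_pos: [0.558, 0.0099, 0.0959]
tcp_rot: [-179.9, -25.2, -179.2]
wrist_force: [0.2, 0.4, 0.2]
opening: 0.0727
grasp_force: 0.0
time: 21.58
ee_pos: [0.5594, 0.0099, 0.0977]
tcp_rot: [-180.0, -25.1, -179.0]
wrist_force: [-2.2, 0.3, 0.7]
opening: 0.0494
grasp_force: 38.5
```

```bash
python3 -m inch '[[[45,0,0,-2,0,0,0],[45,0,0,-2,0,-1,0],[45,0,0,-2,0,-1,0],[45,0,0,-2,0,-1,0]]]' 45
```

```text
time: 22.08
ee_pos: [0.5633, 0.01, 0.105]
tcp_rot: [-180.0, -22.0, -179.0]
wrist_force: [-0.0, -0.6, -0.9]
opening: 0.0489
grasp_force: 50.1
```

The box is free and lifted 8 mm with its downhill end raised. I'll draw it out along its own axis, then raise and level it.

```bash
python3 -m inch '[[[45,-8,0,0,0,0,0],[45,-10,0,0,0,0,0],[45,-12,0,0,0,0,0],[45,-12,0,-4,0,0,0],[45,-12,0,-8,0,0,0],[45,-10,0,-20,0,0,0],[45,0,0,-30,0,0,0],[45,0,0,-30,0,0,0]]]'
python3 -m inch '[[[45,0,0,-20,0,-7,0],[45,0,0,-20,0,-7,0],[45,0,0,-20,0,-8,0],[45,0,0,-30,0,0,0],[45,0,0,-30,0,0,0]]]'
python3 - <<'E'
from go import *
a=np.radians(4); R=np.c_[[-np.cos(a),-np.sin(a),0],[-np.sin(a),np.cos(a),0],[0,0,-1]]
delta([.437,.33,.33],R); print(bot.get_obs()['q'])
E
```

```text
time: 23.08
ee_pos: [0.6572, 0.0116, 0.1654]
tcp_rot: [-180.0, -22.2, -179.0]
wrist_force: [0.8, -0.1, -1.5]
opening: 0.049
grasp_force: 50.1
time: 23.7
ee_pos: [0.6715, 0.0119, 0.2839]
tcp_rot: [-180.0, -0.2, -179.0]
wrist_force: [1.2, 0.7, -1.8]
opening: 0.0492
grasp_force: 50.0
t 23.7 trans(tool now) [229.2 322.  -45.5] rotvec [-0.03 -0.2  -3.01] | 3.0 trans(tool after) [211.8 333.6 -46.1]
[ 1.03258713e+00  2.58976165e+01  4.16145208e+01  1.05911772e+02
 -3.16106483e-02  4.50834036e-02]
```

```bash
python3 -m inch '[[[45,0,0,-23,0,0,0],[45,0,0,-23,0,0,0],[45,19,27,0,0,0,0],[45,19,27,0,0,0,0],[45,19,27,0,0,0,0],[45,19,27,0,0,0,0],[45,19,27,0,0,0,0],[45,19,27,0,0,0,0]]]'
python3 -m inch '[[[45,19,27,0,0,0,0],[45,19,27,0,0,0,0],[45,19,27,0,0,0,0],[45,19,27,0,0,0,0],[45,19,26,0,0,0,0],[45,20,26,0,0,0,0],[45,0,0,0,0,-0.2,-3]]]'
python3 - <<'E'
from go import *
a=np.radians(4); R=np.c_[[-np.cos(a),-np.sin(a),0],[-np.sin(a),np.cos(a),0],[0,0,-1]]
delta([.437,.33,.02],R); print(bot.get_obs()['grasp_force'])
w=cam('wrist'); im=w['pixels'].copy()
for dx in(-.09,.09):
  for dy in(-.07,.07):
    X=np.array([.437,.33,.022])+Ro.from_euler('z',a).apply([dx,dy,0]); q=proj(w,X); print(q.round())
    cv2.circle(im,tuple(int(b) for b in q.round()),4,(255,0,255),1)
save('w7.png',im)
E
```

```text
time: 24.7
ee_pos: [0.5555, 0.173, 0.329]
tcp_rot: [-180.0, -0.2, -179.0]
wrist_force: [-0.3, 0.7, -1.8]
opening: 0.049
grasp_force: 50.1
time: 25.58
ee_pos: [0.4371, 0.3319, 0.3293]
tcp_rot: [-180.0, 0.0, -175.8]
wrist_force: [0.2, 0.0, -1.8]
opening: 0.0489
grasp_force: 50.1
t 25.575 trans(tool now) [ 3.000e-01 -1.700e+00  3.093e+02] rotvec [-0.05  0.01  0.2 ] | 0.2 trans(tool after) [ 2.000e-01 -1.900e+00  3.093e+02]
50.08846879005432
[262.  84.]
[365.  84.]
[267. 208.]
[359. 208.]
```

View pics/w7.png

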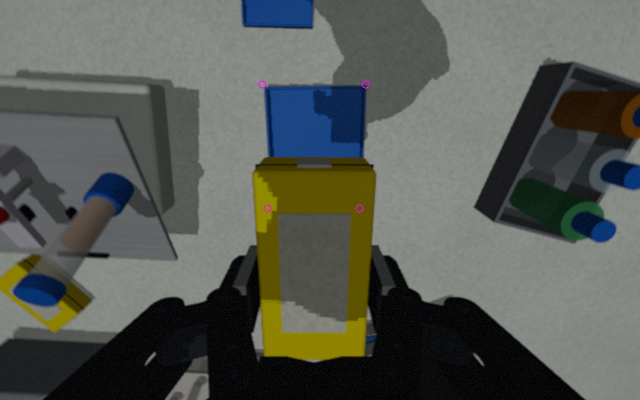

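The projected rim corners match the blue tray, whose far edge is at row 86, columns 266–366. The box hangs level over it, so I'll descend.

```bash
python3 -m inch '[[[45,0,-2,30,0,0,0],[45,0,0,50,0,0,0],[45,0,0,50,0,0,0],[45,0,0,50,0,0,0],[45,0,0,50,0,0,0],[45,0,0,40,0,0,0],[45,0,0,30,0,0,0],[45,0,0,8,0,0,0]]]'
python3 -m inch '[[[45,0,0,3,0,0,0],[45,0,0,0,0,0,0],[45,0,0,0,0,0,0]]]'
python3 -m inch '[[[45,0,0,1.5,0,0,0],[45,0,0,0,0,0,0],[45,0,0,0,0,0,0]]]'
```

```text
time: 26.62
ee_pos: [0.4377, 0.327, 0.0194]
tcp_rot: [-179.8, -0.1, -176.1]
wrist_force: [-0.3, 0.5, -2.4]
opening: 0.0491
grasp_force: 50.0
time: 27.0
ee_pos: [0.439, 0.3283, 0.0199]
tcp_rot: [180.0, 0.2, -176.0]
wrist_force: [-0.0, 0.1, -1.8]
opening: 0.049
grasp_force: 50.0
time: 27.38
ee_pos: [0.4384, 0.3278, 0.0173]
tcp_rot: [-180.0, 0.1, -176.0]
wrist_force: [-0.1, 0.5, -2.1]
opening: 0.049
grasp_force: 50.0
```

```bash
python3 -m inch '[[[45,0,0,1.5,0,0,0],[45,0,0,1.5,0,0,0],[45,0,0,0,0,0,0],[45,0,0,0,0,0,0]]]'
python3 -m inch '[[[45,0,0,1,0,0,0],[45,0,0,0,0,0,0],[45,0,0,0,0,0,0]]]'
```

```text
time: 27.88
ee_pos: [0.4384, 0.3279, 0.0142]
tcp_rot: [-180.0, 0.1, -176.0]
wrist_force: [0.6, 0.9, -2.0]
opening: 0.0491
grasp_force: 50.0
time: 28.25
ee_pos: [0.4384, 0.3279, 0.0132]
tcp_rot: [-180.0, 0.1, -176.0]
wrist_force: [0.5, 0.1, -1.9]
opening: 0.0489
grasp_force: 50.0
```

```bash
python3 -m inch '[[[45,0,0,1,0,0,0],[45,0,0,0,0,0,0],[45,0,0,0,0,0,0]]]'
python3 -m inch '[[[45,0,0,0.7,0,0,0],[45,0,0,0,0,0,0],[45,0,0,0,0,0,0]]]'
python3 -m inch '[[[45,0,0,0.7,0,0,0],[45,0,0,0,0,0,0],[45,0,0,0,0,0,0]]]'
```

```text
time: 28.62
ee_pos: [0.4384, 0.3279, 0.0122]
tcp_rot: [-180.0, 0.1, -176.0]
wrist_force: [-1.4, 0.0, -1.9]
opening: 0.0491
grasp_force: 50.0
time: 29.0
ee_pos: [0.4384, 0.3279, 0.0115]
tcp_rot: [-180.0, 0.1, -176.0]
wrist_force: [0.2, -0.3, -1.9]
opening: 0.0493
grasp_force: 50.0
time: 29.38
ee_pos: [0.4385, 0.3279, 0.0112]
tcp_rot: [-180.0, 0.1, -176.0]
wrist_force: [-1.3, -2.1, 4.7]
opening: 0.0492
grasp_force: 50.8
```

Contact: the wrist force went from −1.9 to +4.7 N. I'll release gently and retreat upward.

```bash
python3 -m inch '[[[66,0,0,0,0,0,0],[74,0,0,0,0,0,0],[80,0,0,0,0,0,0],[80,0,0,0,0,0,0],[80,0,0,-15,0,0,0],[80,0,0,-30,0,0,0],[80,0,0,-40,0,0,0],[80,0,0,-50,0,0,0]]]'
python3 -m inch '[[[80,0,0,-50,0,0,0],[80,0,0,-50,0,0,0],[80,0,0,0,0,0,0]]]'
python3 - <<'E'
from go import *
t=cam('top'); w=cam('wrist'); s=cam('side')
p=np.load('rock.npy')
print([ (np.round(m['position']).tolist(),round(m['conf'],2)) for m in finder.mark_of('wrist','slide_box')][:2], [(atz(w,m['position'],.004)-[.437,.33,0]).round(3) for m in finder.mark_of('wrist','slide_box')][:2])
a=t['pixels'][80:320,150:500]; b=w['pixels']
save('end.png',np.vstack([cv2.resize(a,(500,343)),cv2.resize(b,(500,250))]))
E
```

```text
time: 30.38
ee_pos: [0.4379, 0.3276, 0.1477]
tcp_rot: [-180.0, 0.1, -176.0]
wrist_force: [0.9, -0.2, -0.1]
opening: 0.0684
grasp_force: 0.0
time: 30.75
ee_pos: [0.439, 0.3287, 0.2514]
tcp_rot: [179.8, 0.4, -176.0]
wrist_force: [0.6, -0.9, 0.1]
opening: 0.0682
grasp_force: 0.0
[([310.0, 156.0], 0.8), ([15.0, 314.0], 0.7)] [array([-0.002, -0.007,  0.004]), array([ 0.268, -0.432,  0.004])]
```

View pics/end.png

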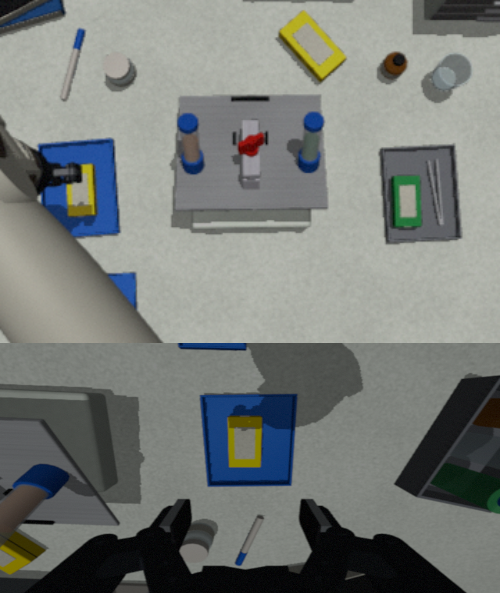

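The yellow box lies flat, lid up, near the centre of the blue tray at (245,442) in the lower half. The nut and strap are as I left them, and the bystanders haven't moved. I'm handing in.

```bash
python3 -c "
from workcell import bot
print(bot.job_done())"
```

```text
the job is handed in; nothing more can be done
None
```

I backed the nut off until the strap rose about 8.9 mm (worked out from the turns), drew the yellow box out and laid it flat, lid up, near the centre of the blue tray, and handed the job in after about 31 s; no verdict came back.

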